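# Find the box with the silver by its weight

## Task

Clear the red-handled pliers off the soldering board into the green tool tray to make room. One of the three look-alike boxes under the bench light holds a silver blank and is about four times as heavy as the other two: find it by lifting and set it down gently, upright, on the soldering board, well inside its edges. The two light boxes must end up standing on the light's base plate; do not tip any box over, knock the light bar or disturb the other things on the bench.

Things in the scene. Friction and masses are not known exactly. Their poses are not given: they have to be found in the camera images.
- box_a: one of three identical closed blue boxes with brass lids, 50 x 50 mm (x, y), 38 mm high; the lid does not come off; origin at the centre of the underside, z up, x pointing roughly away from the robot. It weighs either about 90 g or about 400 g; looks and names do not tell which, and it changes from start to start
- box_b: one of three identical closed blue boxes with brass lids, 50 x 50 mm (x, y), 38 mm high; the lid does not come off; origin at the centre of the underside, z up, x pointing roughly away from the robot. It weighs either about 90 g or about 400 g; looks and names do not tell which, and it changes from start to start
- box_c: one of three identical closed blue boxes with brass lids, 50 x 50 mm (x, y), 38 mm high; the lid does not come off; origin at the centre of the underside, z up, x pointing roughly away from the robot. It weighs either about 90 g or about 400 g; looks and names do not tell which, and it changes from start to start
- lamp: fixed base plate of the bench light, 100 (x) x 420 (y) x 10 mm high, with a post of 12 mm diameter at y = +200 and -200 mm, x = +30 mm; origin at the centre of the plate's underside, x away from the robot. The boxes start on three black pads on the plate, 105 mm apart along y
- light_bar: fixed light bar across the boxes, 30 (x) x 440 (y) x 22 mm high; origin at the centre of its underside, 165 mm above the bench and 20 mm behind (+x) the plate's centre line. It stops a gripper from coming straight down on the boxes: reach under it from the robot's side with the tool leaning about 25 to 40 degrees
- board: fixed pale soldering board, 160 x 160 x 15 mm thick; origin at the centre of its underside (top face 15 mm higher). It lies to the left or the right
- tray: fixed green tool tray, open on top, 170 (x) x 200 (y) x 22 mm high outside, walls and floor 5 mm; origin at the centre of its underside. It lies on the side where the board is not
- pliers: red-handled pliers lying flat, starting on the board; origin on the underside at the middle of the steel joint block (40 long in x, 16 wide in y, 12 mm high), which is the place to grip; jaws reach to x = +49 mm, handles to x = -91 mm and 24 mm either side in y; 120 g
- blue_pliers: bystander: blue-handled pliers, 135 mm long, lying flat; origin at the underside
- block: bystander: square steel bench block, 60 x 60 x 20 mm high; origin at the underside
- clamp: bystander: wooden ring clamp, 110 x 22 x 16 mm, lying flat; origin at the underside
- jar: bystander: green glass jar, 48 mm across, 55 mm high; origin at the underside
- mandrel: bystander: steel ring mandrel with wooden grip, 250 x 22 x 22 mm, lying behind the light; origin at the underside
- hammer: bystander: hammer, 220 mm long, lying flat; origin at the underside
- disc: bystander: brass disc, 28 mm across, 12 mm high, on the bench in front of the light; origin at the underside

How it is judged:
By the outcome, as a careful person would: the job done as asked, in the order asked, and still so for the second after the job is handed in, with the robot touching nothing.
It also fails if it takes over 72 s, if anything falls off the work surface, if the arm or the gripper's body presses on something with over 40 N, if the wrist force passes 120 N, or if a joint passes its speed limit or range.

## Robot

A 6-joint arm with a two-finger parallel gripper is mounted at the origin on the work surface. World frame = base frame: x ahead of the robot, y to its left, z up, the work surface at z = 0. Lengths are in m, angles in rad, forces in N, time in s.
With the tool pointing down it reaches from about 0.3 to 0.875 m from the base axis. Payload 6.4 kg.
Tool frame: the origin (TCP) lies between the finger pads; the fingertips stand 19 mm ahead of it and the grasp point (between the pads) is the TCP; z points along the fingers, y is the direction in which the jaws open and shut (so a half turn about z gives the same grasp; the last joint's range is limited). The gripper opens to 85 mm and grips with 20 to 120 N. Pads are 22 mm wide; open, the fingers measure 114 mm over their backs; the gripper's body (76 mm by 85 mm) begins 54 mm behind the grasp point. The pads swing forward as they close: fully open they stand 13 mm farther back than shut.
Start: joints at [1.114, 0.181, 1.607, -0, 1.354, -0.206], TCP at [0.143, 0.557, 0.228] pointing down, gripper open.
Joint ranges: [-2.99, 2.99], [-0.89, 2.07], [0.3, 2.58], [-1.14, 4.28], [0, 2.63], [-3.12, 3.12]. Speed limits (rad/s): [2.57, 2.57, 3.01, 3.14, 3.14, 3.14].

## Interface

Orientations are given as a rotation vector (axis times angle).
In Python, from cell import sensors, capture, hand_in, masks_of gives the robot as it stands. The module is installed in compiled form; this text tells all that it offers.
- The arm moves only by the tool move_arm, never from a script. Its argument "deltas" is a list of rows, each an object of numbers: "dx", "dy", "dz": the shift along the world's x, y, z in mm; "rx", "ry", "rz": the turn, a rotation vector about the world's x, y, z in rad; "hand": the opening in per cent of the stroke, from 0 (shut) to 100 (fully open). A call has 1 to 8 rows; each row is the pose to reach, as a shift and turn from the pose measured when the call began; what a row does not reach only later rows make up. A row lasts 1/10 s, in which the tool goes at most 50 mm and 8.59 degrees, less where a joint would pass 70% of its speed; a pose out of reach is approached as far as the arm can. A call with a gripper value outside its range is refused whole. The fingers move at their own pace and stop on an object; the grip force is fixed at half the most. Time passes only in rows, so rows that repeat a pose let the fingers close. It gives the time, the measured TCP pose, the force and the opening at its end, in the units of the state.
- sensors.get_state(): the state, without advancing time (a new reading comes with each control period).
- capture(name): name is "scene" or "top" or "wrist"; returns a dict with "image" (384x512x3 uint8, blue, green, red), "camera_matrix" (3x3 intrinsics, pixels), "extrinsics" (4x4, takes a point from camera to world coordinates). Camera axes: x right, y down, z forward; pixel columns grow to the right and rows downward; lengths in m; the calibration is good to about 2 mm. A picture is of the moment at which its call begins. There is no depth.
- hand_in(): hands the job in, once; it reports no verdict.
Trained networks look in the newest picture that a camera, given by its name, has taken for a name from the list of things; names that differ only in an ending like _2 or _b are one class to them, and where a whole thing is asked for, a point or a joint stands for the part that bears it (a point fixed in the world has none). Each returns a list of dicts, best first, with "conf" (0 to 1); they miss things now and then, are a little off and sometimes report something else, mostly with a low value. They report only what shows in the picture. A call takes as long as a camera call.
- masks_of(camera, label): "pixels" (384x512 bool, what is visible of it) and "xy" ([column, row] in pixels, amid what is visible of it).
The state is a dict: "clock": time; "joint_positions": joint angles; "joint_velocities": joint speeds; "tau": joint torques, N m; "tool_pos": TCP position; "ee_rot": TCP orientation; "ft_force": force on the tool from outside, world axes, zero at the start; "ft_torque": the same for the moment, N m; "opening": finger opening in m.
Only numpy, scipy, OpenCV 4.12 (cv2) and the standard library are available. Lean on these libraries where they do the work, as an engineer would, in place of code of your own. Each camera call takes 0.05 s, during which the arm holds its last target. There are 200 camera calls.

## Working session

There is one attempt and no reset: what is moved stays moved. The work goes in short steps, Python scripts to look and compute and a tool call to move; the robot and the scene stay as the last step left them, time stands still between calls to the robot, and variables do not carry over. Pictures are saved under pics/ and viewed, about 8 in all and at most 12, crops included, and the job is handed in when it is done.

Besides the shell and the picture viewer there is one more tool, called after ">>>" as name(argument=value, ...) on one line, values as JSON. move_arm: Moves the arm, as the interface text tells. Its arguments: {"type":"object","properties":{"deltas":{"type":"array","items":{"type":"object","properties":{"dx":{"type":"number"},"dy":{"type":"number"},"dz":{"type":"number"},"rx":{"type":"number"},"ry":{"type":"number"},"rz":{"type":"number"},"hand":{"type":"number"}}}}},"required":["deltas"]}

```bash
mkdir -p pics; cat > h.py <<'E'
import numpy as np, cv2
from cell import sensors, capture, hand_in, masks_of
def pt(c,u,v,z):
    K=c["camera_matrix"];T=c["extrinsics"]
    d=T[:3,:3]@np.linalg.inv(K)@np.array([u,v,1.]);o=T[:3,3]
    return o+d*(z-o[2])/d[2]
def proj(c,p):
    T=np.linalg.inv(c["extrinsics"]);q=c["camera_matrix"]@(T[:3,:3]@np.array(p)+T[:3,3]);return q[:2]/q[2]
def rect(c,m,z):
    "min area rect of mask projected to plane z (mm)"
    v,u=np.nonzero(m);P=np.array([pt(c,a,b,z)[:2] for a,b in zip(u,v)],np.float32)*1000
    return cv2.minAreaRect(P)
E
python3 - <<'E'
from h import *
for n in("top","scene"):
    c=capture(n);cv2.imwrite(f"pics/{n}0.png",c["image"]);print(n,c["extrinsics"].round(3).tolist())
    for l,z in dict(box_a=.048,lamp=.01,light_bar=.187,board=.015,tray=.022,pliers=.027,blue_pliers=.01,block=.02,clamp=.016,jar=.055,mandrel=.022,hammer=.02,disc=.012).items():
        for r in masks_of(n,l)[:4]:
            if r["conf"]<.3: continue
            R=rect(c,r["pixels"],z);print(l,round(r["conf"],2),np.round(r["xy"]),r["pixels"].sum(),[np.round(x) for x in R])
s=sensors.get_state();print({k:np.round(v,3) for k,v in s.items()})
E
```

```text
top [[-0.019, -0.999, 0.049, 0.542], [-1.0, 0.02, 0.021, 0.022], [-0.022, -0.048, -0.999, 1.231], [0.0, 0.0, 0.0, 1.0]]
box_a 0.75 [275. 180.] 285 [array([625., -16.]), array([48., 45.]), np.float64(89.0)]
box_a 0.66 [239. 181.] 275 [array([637.,  89.]), array([51., 42.]), np.float64(89.0)]
box_a 0.54 [315. 183.] 236 [array([ 621., -121.]), array([50., 37.]), np.float64(88.0)]
light_bar 0.59 [280. 168.] 2325 [array([652., -20.]), array([437.,  36.]), np.float64(86.0)]
board 0.92 [169. 255.] 2972 [array([416., 300.]), array([165., 166.]), np.float64(5.0)]
tray 0.75 [388. 265.] 4380 [array([ 391., -327.]), array([204., 171.]), np.float64(86.0)]
tray 0.62 [164. 261.] 290 [array([413., 313.]), array([ 44., 130.]), np.float64(52.0)]
pliers 0.7 [162. 266.] 327 [array([420., 317.]), array([ 47., 135.]), np.float64(63.0)]
blue_pliers 0.6 [409. 172.] 413 [array([ 649., -389.]), array([ 47., 135.]), np.float64(8.0)]
block 0.92 [296. 263.] 450 [array([396., -67.]), array([62., 60.]), np.float64(81.0)]
clamp 0.85 [248. 265.] 302 [array([382.,  70.]), array([108.,  26.]), np.float64(18.0)]
jar 0.
[... 1840 characters left out ...]
array([ 84., 224.]), np.float64(78.0)]
disc 0.61 [227. 212.] 283 [array([629., -28.]), array([68., 54.]), np.float64(86.0)]
disc 0.46 [226. 190.] 1532 [array([ 575., -108.]), array([529.,  43.]), np.float64(86.0)]
{'clock': np.float64(1.4), 'joint_positions': array([ 1.114,  0.181,  1.607,  0.   ,  1.354, -0.206]), 'joint_velocities': array([ 0.001,  0.001,  0.   , -0.   ,  0.002,  0.001]), 'tau': array([-1.0000e-03, -4.4485e+01, -3.5167e+01, -0.0000e+00,  1.0000e-03,
        0.0000e+00]), 'tool_pos': array([0.143, 0.557, 0.228]), 'ee_rot': array([-0.393, -3.117,  0.   ]), 'ft_force': array([-0.452,  0.645,  0.25 ]), 'ft_torque': array([-0.053, -0.024,  0.044]), 'opening': np.float64(0.086)}
```

```bash
python3 -c "
import cv2
a=cv2.imread('pics/top0.png');b=cv2.resize(a[100:320,90:450],(792,484),interpolation=2);cv2.imwrite('pics/top0c.png',b)"
```

```text
(no output)
```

View pics/top0c.png

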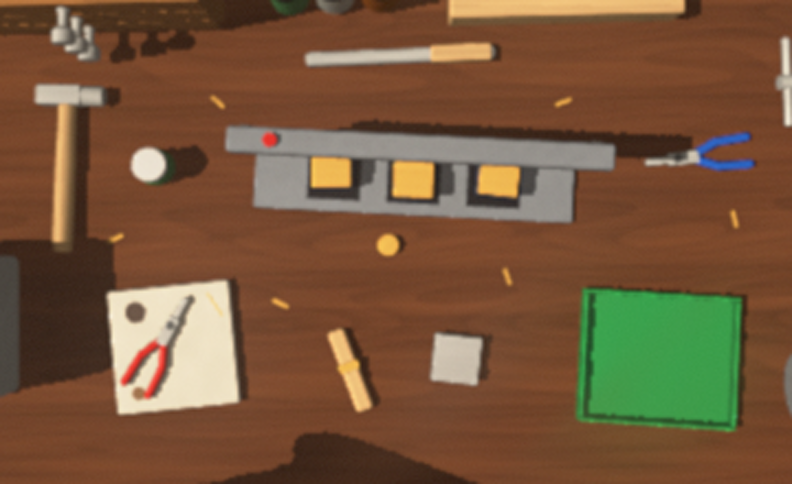

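```bash
python3 - <<'E'
from h import *
c=capture("top")
f=lambda u,v,z:(pt(c,90+u/2.2,100+v/2.2,z)*1000).round()[:2]
print("joint",f(176,325,.027),"tip",f(190,298,.022),"h",f(122,383,.022),f(150,397,.022),"disc",f(388,245,.012))
for q in ((228,127),(225,151),(615,145),(613,168)):print("bar",f(*q,.187))
for q in ((255,206),(573,221)):print("plate near",f(*q,.01))
for q in ((311,188),(352,188),(392,199),(434,200),(477,198),(518,199)):print("lid near",f(*q,.048))
for q in ((583,288),(742,297),(737,430),(578,421)):print("tray",f(*q,.022))
for q in ((107,291),(229,281),(240,402),(118,414)):print("board",f(*q,.015))
E
```

```text
joint [445. 294.] tip [479. 276.] h [370. 366.] [352. 330.] disc [543.  17.]
bar [680. 196.]
bar [653. 200.]
bar [ 650. -240.]
bar [ 624. -237.]
plate near [598. 191.]
plate near [ 570. -226.]
lid near [618. 114.]
lid near [616.  61.]
lid near [601.  11.]
lid near [599. -43.]
lid near [601. -98.]
lid near [ 598. -150.]
tray [ 483. -234.]
tray [ 467. -437.]
tray [ 298. -424.]
tray [ 313. -222.]
board [490. 387.]
board [500. 226.]
board [342. 214.]
board [329. 373.]
```

>>> move_arm(deltas=[{"dx": 200, "dy": -255, "dz": 0, "rz": -0.22, "hand": 100}, {"dx": 200, "dy": -255, "dz": 0, "rz": -0.22}, {"dx": 200, "dy": -255, "dz": 0, "rz": -0.22}, {"dx": 200, "dy": -255, "dz": 0, "rz": -0.22}, {"dx": 200, "dy": -255, "dz": 0, "rz": -0.22}, {"dx": 200, "dy": -255, "dz": 0, "rz": -0.22}, {"dx": 200, "dy": -255, "dz": 0, "rz": -0.22}, {"dx": 200, "dy": -255, "dz": 0, "rz": -0.22}])

```text
invalid input
```

>>> move_arm(deltas=[{"dx": 200, "dy": -255, "dz": 0, "rx": 0, "ry": 0, "rz": -0.22, "hand": 100}, {"dx": 200, "dy": -255, "dz": 0, "rx": 0, "ry": 0, "rz": -0.22, "hand": 100}, {"dx": 200, "dy": -255, "dz": 0, "rx": 0, "ry": 0, "rz": -0.22, "hand": 100}, {"dx": 200, "dy": -255, "dz": 0, "rx": 0, "ry": 0, "rz": -0.22, "hand": 100}, {"dx": 200, "dy": -255, "dz": 0, "rx": 0, "ry": 0, "rz": -0.22, "hand": 100}, {"dx": 200, "dy": -255, "dz": 0, "rx": 0, "ry": 0, "rz": -0.22, "hand": 100}, {"dx": 200, "dy": -255, "dz": 0, "rx": 0, "ry": 0, "rz": -0.22, "hand": 100}, {"dx": 200, "dy": -255, "dz": 0, "rx": 0, "ry": 0, "rz": -0.22, "hand": 100}])

```text
clock: 2.25
tool_pos: [0.3447, 0.2998, 0.2284]
ee_rot: [0.74, 3.052, -0.0]
ft_force: [-0.6, -0.6, -0.4]
opening: 0.0857
```

```bash
python3 - <<'E'
from h import *
c=capture("wrist");cv2.imwrite("pics/w1.png",c["image"])
for r in masks_of("wrist","pliers")[:2]:
    R=rect(c,r["pixels"],.021);print(r["conf"],r["xy"],[np.round(x) for x in R])
E
```

```text
0.86 [296.7, 201.3] [array([423., 316.]), array([ 47., 141.]), np.float64(64.0)]
```

View pics/w1.png

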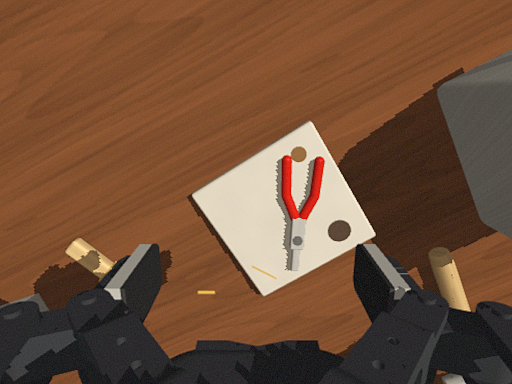

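```bash
python3 - <<'E'
from h import *
c=capture("wrist")
for q in ((297,237),(298,222),(295,270),(287,157),(319,158),(311,122),(375,236),(264,295),(193,195)):print(q,(pt(c,*q,.023 if q[1]!=122 else .015)*1000).round(1)[:2])
E
```

```text
(297, 237) [442.1 301.7]
(298, 222) [425.6 310.8]
(295, 270) [480.2 281.2]
(287, 157) [351.5 332.3]
(319, 158) [368.4 362.9]
(311, 122) [330.4 372. ]
(375, 236) [482.6 383.5]
(264, 295) [494.  232.3]
(193, 195) [342.2 219.2]
```

>>> move_arm(deltas=[{"dx": 95, "dy": 4, "dz": -40, "rx": 0, "ry": 0, "rz": -0.03, "hand": 80}, {"dx": 95, "dy": 4, "dz": -90, "rx": 0, "ry": 0, "rz": -0.03, "hand": 60}, {"dx": 95, "dy": 4, "dz": -130, "rx": 0, "ry": 0, "rz": -0.03, "hand": 60}, {"dx": 95, "dy": 4, "dz": -160, "rx": 0, "ry": 0, "rz": -0.03, "hand": 60}, {"dx": 95, "dy": 4, "dz": -180, "rx": 0, "ry": 0, "rz": -0.03, "hand": 60}, {"dx": 95, "dy": 4, "dz": -192, "rx": 0, "ry": 0, "rz": -0.03, "hand": 60}, {"dx": 95, "dy": 4, "dz": -192, "rx": 0, "ry": 0, "rz": -0.03, "hand": 60}])

```text
clock: 3.1
tool_pos: [0.4356, 0.307, 0.0347]
ee_rot: [-0.775, -3.041, 0.002]
ft_force: [-0.7, 0.6, 0.8]
opening: 0.0515
```

>>> move_arm(deltas=[{"dx": 0, "dy": 0, "dz": 0, "rx": 0, "ry": 0, "rz": 0, "hand": 0}, {"dx": 0, "dy": 0, "dz": 0, "rx": 0, "ry": 0, "rz": 0, "hand": 0}, {"dx": 0, "dy": 0, "dz": 0, "rx": 0, "ry": 0, "rz": 0, "hand": 0}, {"dx": 0, "dy": 0, "dz": 0, "rx": 0, "ry": 0, "rz": 0, "hand": 0}, {"dx": 0, "dy": 0, "dz": 0, "rx": 0, "ry": 0, "rz": 0, "hand": 0}, {"dx": 0, "dy": 0, "dz": 0, "rx": 0, "ry": 0, "rz": 0, "hand": 0}])

```text
clock: 3.7
tool_pos: [0.4358, 0.307, 0.035]
ee_rot: [-0.776, -3.042, 0.002]
ft_force: [0.5, -0.7, -0.6]
opening: -0.0001
```

```bash
python3 - <<'E'
from h import *
c=capture("wrist");a=c["image"]
d=capture("scene");b=cv2.resize(d["image"][150:290,270:420],(411,384),interpolation=2)
cv2.imwrite("pics/w2.png",cv2.resize(np.hstack([a[:,60:450],b]),(800,384)))
print(proj(c,[.4358,.307,.016]))
E
```

```text
[260.16109259 228.02921585]
```

View pics/w2.png

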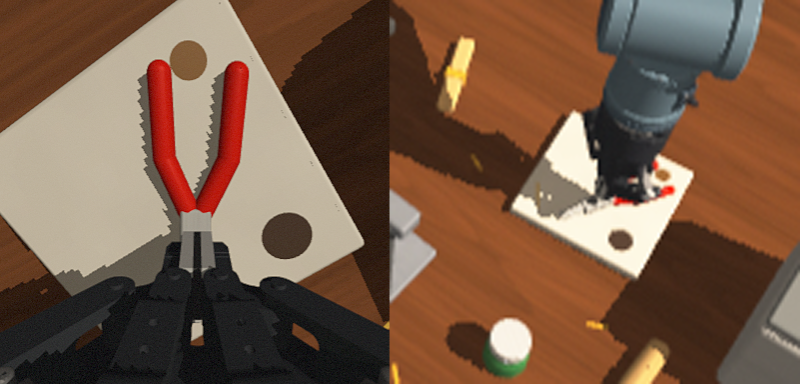

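>>> move_arm(deltas=[{"dx": 0, "dy": 0, "dz": 20, "rx": 0, "ry": 0, "rz": 0, "hand": 0}, {"dx": 0, "dy": 0, "dz": 60, "rx": 0, "ry": 0, "rz": 0, "hand": 0}, {"dx": 0, "dy": 0, "dz": 60, "rx": 0, "ry": 0, "rz": 0, "hand": 0}, {"dx": 0, "dy": 0, "dz": 60, "rx": 0, "ry": 0, "rz": 0, "hand": 0}])

```text
clock: 4.2
tool_pos: [0.4366, 0.3073, 0.0958]
ee_rot: [-0.776, -3.043, -0.0]
ft_force: [-0.1, -0.7, 0.1]
opening: -0.0003
```

```bash
python3 - <<'E'
from h import *
s=sensors.get_state();print(s["tool_pos"],s["ft_force"],s["opening"])
c=capture("wrist");a=c["image"];cv2.imwrite("pics/w3.png",a)
for r in masks_of("wrist","pliers")[:2]: print(r["conf"],r["xy"],rect(c,r["pixels"],.021))
E
```

```text
[0.43656634 0.30725988 0.09583647] [-0.12758045 -0.68607083  0.13963174] -0.0002945014022945679
0.8 [243.0, 146.7] ((408.5814208984375, 319.6560363769531), (47.663238525390625, 110.5949935913086), 60.414283752441406)
```

View pics/w3.png

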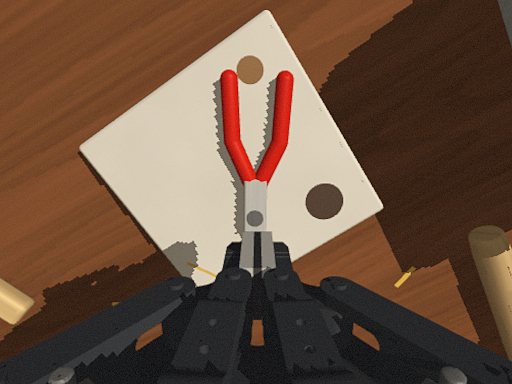

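```bash
python3 - <<'E'
from h import *
c=capture("wrist");s=sensors.get_state();p=s["tool_pos"];print(c["extrinsics"].round(3))
for d in(-.02,0,.01,.019,.03):print(d,proj(c,p-[0,0,d]))
q=[257,218];print((pt(c,255,218,.027)*1000).round(1),(pt(c,256,182,.027)*1000).round(1),(pt(c,256,232,.027)*1000).round(1))
E
```

```text
[[ 0.479  0.845  0.237  0.375]
 [ 0.878 -0.46  -0.134  0.338]
 [-0.004  0.272 -0.962  0.24 ]
 [ 0.     0.     0.     1.   ]]
-0.02 [260.2336374  262.06908555]
0 [259.99569567 242.38736988]
0.01 [259.89699116 234.22287419]
0.019 [259.81727512 227.62903993]
0.03 [259.7297807  220.39180418]
[444.1 297.9  27. ] [421.7 310.9  27. ] [453.7 293.4  27. ]
```

>>> move_arm(deltas=[{"dx": 4, "dy": -4, "dz": 0, "rx": 0, "ry": 0, "rz": 0, "hand": 45}, {"dx": 4, "dy": -4, "dz": 0, "rx": 0, "ry": 0, "rz": 0, "hand": 45}, {"dx": 4, "dy": -4, "dz": 0, "rx": 0, "ry": 0, "rz": 0, "hand": 45}, {"dx": 4, "dy": -4, "dz": -35, "rx": 0, "ry": 0, "rz": 0, "hand": 45}, {"dx": 4, "dy": -4, "dz": -60, "rx": 0, "ry": 0, "rz": 0, "hand": 45}, {"dx": 4, "dy": -4, "dz": -65, "rx": 0, "ry": 0, "rz": 0, "hand": 45}, {"dx": 4, "dy": -4, "dz": -68, "rx": 0, "ry": 0, "rz": 0, "hand": 45}, {"dx": 4, "dy": -4, "dz": -68, "rx": 0, "ry": 0, "rz": 0, "hand": 45}])

```text
clock: 5.15
tool_pos: [0.4393, 0.3028, 0.0262]
ee_rot: [-0.776, -3.04, 0.003]
ft_force: [0.4, 0.4, -0.1]
opening: 0.0384
```

>>> move_arm(deltas=[{"dx": 0, "dy": 0, "dz": -2, "rx": 0, "ry": 0, "rz": 0, "hand": 45}, {"dx": 0, "dy": 0, "dz": -2, "rx": 0, "ry": 0, "rz": 0, "hand": 45}])

```text
clock: 5.35
tool_pos: [0.4402, 0.3031, 0.0252]
ee_rot: [-0.776, -3.042, 0.002]
ft_force: [-0.2, -0.5, 0.1]
opening: 0.0384
```

>>> move_arm(deltas=[{"dx": 0, "dy": 0, "dz": -2, "rx": 0, "ry": 0, "rz": 0, "hand": 45}, {"dx": 0, "dy": 0, "dz": -4, "rx": 0, "ry": 0, "rz": 0, "hand": 45}, {"dx": 0, "dy": 0, "dz": -4, "rx": 0, "ry": 0, "rz": 0, "hand": 45}])

```text
clock: 5.65
tool_pos: [0.4401, 0.3031, 0.0211]
ee_rot: [-0.776, -3.042, 0.002]
ft_force: [-0.2, -0.5, -0.3]
opening: 0.0385
```

>>> move_arm(deltas=[{"dx": 0, "dy": 0, "dz": 0, "rx": 0, "ry": 0, "rz": 0, "hand": 0}, {"dx": 0, "dy": 0, "dz": 0, "rx": 0, "ry": 0, "rz": 0, "hand": 0}, {"dx": 0, "dy": 0, "dz": 0, "rx": 0, "ry": 0, "rz": 0, "hand": 0}, {"dx": 0, "dy": 0, "dz": 0, "rx": 0, "ry": 0, "rz": 0, "hand": 0}, {"dx": 0, "dy": 0, "dz": 0, "rx": 0, "ry": 0, "rz": 0, "hand": 0}])

```text
clock: 6.15
tool_pos: [0.4401, 0.3031, 0.0213]
ee_rot: [-0.776, -3.042, 0.002]
ft_force: [-2.1, -0.8, 4.4]
opening: 0.0128
```

>>> move_arm(deltas=[{"dx": 0, "dy": 0, "dz": 0, "rx": 0, "ry": 0, "rz": 0, "hand": 0}, {"dx": 0, "dy": 0, "dz": 10, "rx": 0, "ry": 0, "rz": 0, "hand": 0}, {"dx": 0, "dy": 0, "dz": 25, "rx": 0, "ry": 0, "rz": 0, "hand": 0}, {"dx": 0, "dy": 0, "dz": 40, "rx": 0, "ry": 0, "rz": 0, "hand": 0}, {"dx": 0, "dy": 0, "dz": 40, "rx": 0, "ry": 0, "rz": 0, "hand": 0}, {"dx": 0, "dy": 0, "dz": 40, "rx": 0, "ry": 0, "rz": 0, "hand": 0}])

```text
clock: 6.75
tool_pos: [0.4407, 0.3034, 0.0623]
ee_rot: [-0.776, -3.043, -0.0]
ft_force: [-0.0, -0.2, -2.0]
opening: 0.0128
```

```bash
python3 - <<'E'
from h import *
s=sensors.get_state();print(s["tool_pos"],s["ft_force"],s["opening"])
c=capture("wrist");a=c["image"];b=cv2.resize(capture("scene")["image"][150:290,270:420],(411,384),interpolation=2)
cv2.imwrite("pics/w4.png",np.hstack([a[:,66:450],b]))
E
```

```text
[0.44073622 0.3033749  0.06232568] [-0.01408394 -0.23263008 -1.99055979] 0.012845292029920855
```

View pics/w4.png

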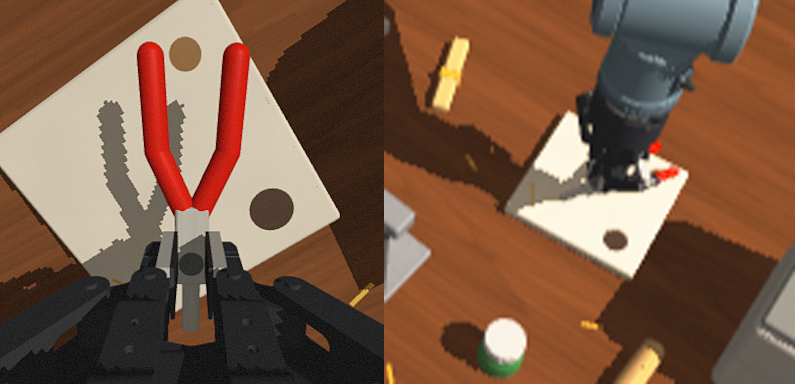

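>>> move_arm(deltas=[{"dx": 0, "dy": 0, "dz": 50, "rx": 0, "ry": 0, "rz": 0, "hand": 0}, {"dx": 0, "dy": -20, "dz": 90, "rx": 0, "ry": 0, "rz": -0.1, "hand": 0}, {"dx": -2, "dy": -65, "dz": 95, "rx": 0, "ry": 0, "rz": -0.2, "hand": 0}, {"dx": -5, "dy": -110, "dz": 95, "rx": 0, "ry": 0, "rz": -0.3, "hand": 0}, {"dx": -10, "dy": -155, "dz": 95, "rx": 0, "ry": 0, "rz": -0.4, "hand": 0}, {"dx": -15, "dy": -200, "dz": 95, "rx": 0, "ry": 0, "rz": -0.5, "hand": 0}, {"dx": -20, "dy": -245, "dz": 95, "rx": 0, "ry": 0, "rz": -0.6, "hand": 0}, {"dx": -25, "dy": -290, "dz": 95, "rx": 0, "ry": 0, "rz": -0.7, "hand": 0}])

```text
clock: 7.65
tool_pos: [0.4139, 0.0115, 0.1557]
ee_rot: [-1.776, -2.587, 0.001]
ft_force: [1.6, 0.0, -0.9]
opening: 0.0126
```

>>> move_arm(deltas=[{"dx": -3, "dy": -45, "dz": 0, "rx": 0, "ry": 0, "rz": -0.1, "hand": 0}, {"dx": -6, "dy": -90, "dz": 0, "rx": 0, "ry": 0, "rz": -0.2, "hand": 0}, {"dx": -9, "dy": -135, "dz": 0, "rx": 0, "ry": 0, "rz": -0.3, "hand": 0}, {"dx": -12, "dy": -180, "dz": 0, "rx": 0, "ry": 0, "rz": -0.4, "hand": 0}, {"dx": -15, "dy": -225, "dz": 0, "rx": 0, "ry": 0, "rz": -0.44, "hand": 0}, {"dx": -18, "dy": -270, "dz": 0, "rx": 0, "ry": 0, "rz": -0.44, "hand": 0}, {"dx": -21, "dy": -315, "dz": 0, "rx": 0, "ry": 0, "rz": -0.44, "hand": 0}, {"dx": -24, "dy": -360, "dz": 0, "rx": 0, "ry": 0, "rz": -0.44, "hand": 0}])

```text
clock: 8.45
tool_pos: [0.389, -0.35, 0.1548]
ee_rot: [-2.297, -2.136, -0.001]
ft_force: [0.7, -0.7, -1.2]
opening: 0.0128
```

```bash
python3 - <<'E'
from h import *
s=sensors.get_state();print(s["tool_pos"],s["ee_rot"],s["ft_force"],s["opening"],s["joint_positions"])
c=capture("wrist")
for n in("pliers","tray"):
  for r in masks_of("wrist",n)[:2]:
    R=rect(c,r["pixels"],.15 if n=="pliers" else .022);print(n,round(r["conf"],2),[np.round(x) for x in R])
E
```

```text
[ 0.3890391  -0.34997017  0.15484429] [-2.29720773e+00 -2.13576747e+00 -9.58891758e-04] [ 0.69582444 -0.73860231 -1.17112381] 0.012758717146090925 [-9.59596707e-01  1.49133524e-01  1.80066853e+00 -7.65563330e-05
  1.19675558e+00 -8.86764657e-01]
pliers 0.95 [array([ 392., -333.]), array([146.,  49.]), np.float64(86.0)]
```

>>> move_arm(deltas=[{"dx": 0, "dy": 3, "dz": -50, "rx": 0, "ry": 0, "rz": 0, "hand": 0}, {"dx": 0, "dy": 3, "dz": -95, "rx": 0, "ry": 0, "rz": 0, "hand": 0}, {"dx": 0, "dy": 3, "dz": -120, "rx": 0, "ry": 0, "rz": 0, "hand": 0}, {"dx": 0, "dy": 3, "dz": -133, "rx": 0, "ry": 0, "rz": 0, "hand": 0}, {"dx": 0, "dy": 3, "dz": -139, "rx": 0, "ry": 0, "rz": 0, "hand": 0}, {"dx": 0, "dy": 3, "dz": -142, "rx": 0, "ry": 0, "rz": 0, "hand": 0}, {"dx": 0, "dy": 3, "dz": -142, "rx": 0, "ry": 0, "rz": 0, "hand": 0}])

```text
clock: 9.3
tool_pos: [0.3896, -0.3482, 0.0138]
ee_rot: [-2.302, -2.134, -0.0]
ft_force: [-1.7, 0.5, -0.4]
opening: 0.0127
```

>>> move_arm(deltas=[{"dx": 0, "dy": 0, "dz": 0, "rx": 0, "ry": 0, "rz": 0, "hand": 45}, {"dx": 0, "dy": 0, "dz": 0, "rx": 0, "ry": 0, "rz": 0, "hand": 45}, {"dx": 0, "dy": 0, "dz": 0, "rx": 0, "ry": 0, "rz": 0, "hand": 45}, {"dx": 0, "dy": 0, "dz": 15, "rx": 0, "ry": 0, "rz": 0, "hand": 45}, {"dx": 0, "dy": 0, "dz": 50, "rx": 0, "ry": 0, "rz": 0, "hand": 45}, {"dx": 0, "dy": 0, "dz": 100, "rx": 0, "ry": 0, "rz": 0, "hand": 100}, {"dx": 0, "dy": 0, "dz": 150, "rx": 0, "ry": 0, "rz": 0, "hand": 100}])

```text
clock: 10.0
tool_pos: [0.3892, -0.3476, 0.1652]
ee_rot: [-2.301, -2.133, -0.0]
ft_force: [0.8, 0.0, -0.1]
opening: 0.0663
```

>>> move_arm(deltas=[{"dx": 10, "dy": 28, "dz": 5, "rx": 0, "ry": 0, "rz": 0.14, "hand": 100}, {"dx": 20, "dy": 56, "dz": 10, "rx": 0, "ry": 0, "rz": 0.28, "hand": 100}, {"dx": 30, "dy": 84, "dz": 15, "rx": 0, "ry": 0, "rz": 0.42, "hand": 100}, {"dx": 40, "dy": 112, "dz": 15, "rx": 0, "ry": 0, "rz": 0.56, "hand": 100}, {"dx": 50, "dy": 140, "dz": 15, "rx": 0, "ry": 0, "rz": 0.7, "hand": 100}, {"dx": 60, "dy": 168, "dz": 15, "rx": 0, "ry": 0, "rz": 0.84, "hand": 100}, {"dx": 75, "dy": 196, "dz": 15, "rx": 0, "ry": 0, "rz": 0.98, "hand": 100}, {"dx": 90, "dy": 224, "dz": 15, "rx": 0, "ry": 0, "rz": 1.12, "hand": 100}])

```text
clock: 10.8
tool_pos: [0.4796, -0.1226, 0.1808]
ee_rot: [-0.809, -3.033, 0.003]
ft_force: [0.6, 0.1, 0.6]
opening: 0.0855
```

```bash
python3 - <<'E'
from h import *
from scipy.spatial.transform import Rotation as R
s=sensors.get_state();print(s["tool_pos"],s["joint_positions"].round(3))
c=capture("top")
for r in masks_of("top","pliers")[:1]: print("pliers",r["conf"],rect(c,r["pixels"],.012))
a=np.radians(-3.8);zt=np.array([np.sin(.61)*np.cos(a),np.sin(.61)*np.sin(a),-np.cos(.61)]);y=np.array([-np.sin(a),np.cos(a),0])
T=R.from_matrix(np.c_[np.cross(y,zt),y,zt]);print("target",T.as_rotvec(),"delta",(T*R.from_rotvec(s["ee_rot"]).inv()).as_rotvec())
E
```

```text
[ 0.47963762 -0.12257609  0.1807826 ] [-0.489  0.052  1.85  -0.003  1.242 -1.537]
target [ 0.08394231  2.53040895 -0.02642699] delta [-0.1761148  -0.59141099  0.44142262]
```

>>> move_arm(deltas=[{"dx": 0, "dy": 0, "dz": 0, "rx": -0.03, "ry": -0.1, "rz": 0.075, "hand": 100}, {"dx": 0, "dy": 0, "dz": 0, "rx": -0.06, "ry": -0.2, "rz": 0.15, "hand": 100}, {"dx": 0, "dy": 0, "dz": 0, "rx": -0.09, "ry": -0.3, "rz": 0.225, "hand": 100}, {"dx": 0, "dy": 0, "dz": -20, "rx": -0.12, "ry": -0.4, "rz": 0.3, "hand": 100}, {"dx": 0, "dy": 0, "dz": -40, "rx": -0.15, "ry": -0.5, "rz": 0.37, "hand": 100}, {"dx": 0, "dy": 0, "dz": -60, "rx": -0.176, "ry": -0.591, "rz": 0.441, "hand": 100}, {"dx": 0, "dy": 0, "dz": -60, "rx": -0.176, "ry": -0.591, "rz": 0.441, "hand": 100}])

```text
clock: 11.6
tool_pos: [0.4795, -0.1215, 0.1203]
ee_rot: [0.084, 2.529, -0.028]
ft_force: [0.8, 0.6, 1.0]
opening: 0.0854
```

```bash
python3 - <<'E'
from h import *
s=sensors.get_state();print(s["tool_pos"],s["ee_rot"],s["ft_force"])
c=capture("wrist");cv2.imwrite("pics/w5.png",c["image"])
for r in masks_of("wrist","box_a")[:3]: print(round(r["conf"],2),r["xy"],[np.round(x) for x in cv2.minAreaRect(np.argwhere(r["pixels"])[:,::-1].astype(np.float32))])
E
```

```text
[ 0.47947917 -0.12154995  0.1202583 ] [ 0.08365149  2.52902645 -0.02750585] [0.7861947  0.56695604 1.03170901]
0.91 [470.7, 240.2] [array([473., 240.]), array([54., 77.]), np.float64(88.0)]
0.68 [259.6, 239.9] [array([263., 240.]), array([52., 56.]), np.float64(2.0)]
0.67 [372.1, 228.3] [array([373., 233.]), array([55., 68.]), np.float64(81.0)]
```

View pics/w5.png

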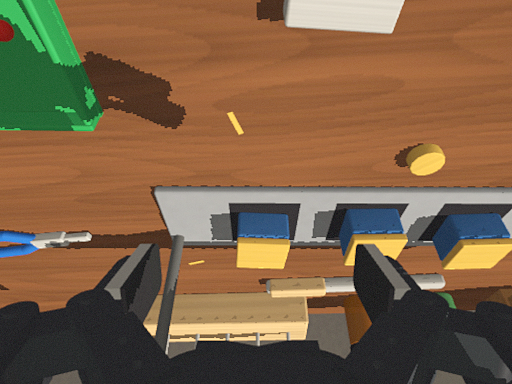

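```bash
python3 - <<'E'
from h import *
c=capture("wrist");b=c["image"]
cv2.imwrite("pics/w5c.png",cv2.resize(b[170:300,200:512],(800,333),interpolation=2))
f=lambda u,v,z:(pt(c,u,v,z)*1000).round(1)[:2]
for q in((240,213,.011),(289,213,.011),(239,238,.043),(290,240,.043),(286,269,.049),(237,268,.049)):print(q,f(*q))
E
```

```text
(240, 213, 0.011) [ 600.6 -147.7]
(289, 213, 0.011) [604.1 -99.1]
(239, 238, 0.043) [ 595.2 -147. ]
(290, 240, 0.043) [ 602.2 -100.2]
(286, 269, 0.049) [ 649.7 -104.3]
(237, 268, 0.049) [ 643.7 -154.3]
```

View pics/w5c.png

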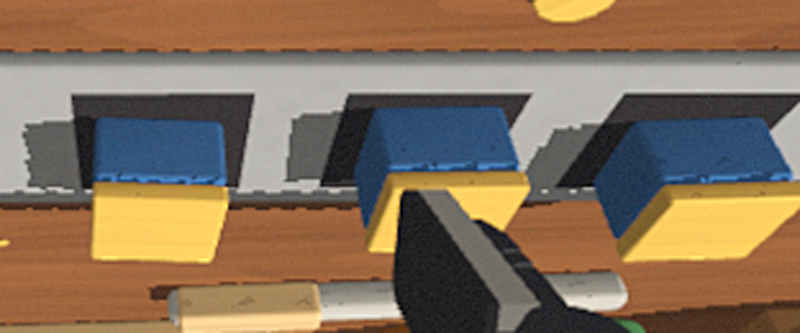

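```bash
python3 - <<'E'
from h import *
c=capture("wrist")
f=lambda u,v,z:(pt(c,200+u/2.564,170+v/2.564,z)*1000).round(1)[:2]
for q in((92,183,.049),(228,187,.049),(212,262,.049),(92,260,.049),(395,175,.049),(530,175,.049),(370,250,.049),(385,110,.011),(503,107,.011),(665,187,.049),(800,182,.049),(745,260,.049),(622,260,.049),(640,120,.011),(755,117,.011)):print(q,f(*q))
E
```

```text
(92, 183, 0.049) [ 594.7 -150.4]
(228, 187, 0.049) [ 601.1 -102.4]
(212, 262, 0.049) [ 661.7 -108.6]
(92, 260, 0.049) [ 656.1 -157.8]
(395, 175, 0.049) [597.2 -44.3]
(530, 175, 0.049) [600.7   2.8]
(370, 250, 0.049) [655.4 -45. ]
(385, 110, 0.011) [612.  -38.6]
(503, 107, 0.011) [613.4   7. ]
(665, 187, 0.049) [612.7  53.4]
(800, 182, 0.049) [612.7  99.9]
(745, 260, 0.049) [676.4 110.8]
(622, 260, 0.049) [672.5  60.1]
(640, 120, 0.011) [626.5  63.9]
(755, 117, 0.011) [627.7 108.6]
```

>>> move_arm(deltas=[{"dx": 47, "dy": 0, "dz": -5, "rx": 0, "ry": 0, "rz": 0, "hand": 100}, {"dx": 94, "dy": 0, "dz": -11, "rx": 0, "ry": 0, "rz": 0, "hand": 100}, {"dx": 112, "dy": -1, "dz": -36, "rx": 0, "ry": 0, "rz": 0, "hand": 100}, {"dx": 130, "dy": -2, "dz": -62, "rx": 0, "ry": 0, "rz": 0, "hand": 100}, {"dx": 141, "dy": -3, "dz": -77, "rx": 0, "ry": 0, "rz": 0, "hand": 100}, {"dx": 148, "dy": -4, "dz": -87, "rx": 0, "ry": 0, "rz": 0, "hand": 100}, {"dx": 151, "dy": -4, "dz": -92, "rx": 0, "ry": 0, "rz": 0, "hand": 100}, {"dx": 151, "dy": -4, "dz": -92, "rx": 0, "ry": 0, "rz": 0, "hand": 100}])

```text
clock: 12.6
tool_pos: [0.6321, -0.1255, 0.0294]
ee_rot: [0.088, 2.532, -0.024]
ft_force: [-0.2, 0.1, 0.5]
opening: 0.0855
```

```bash
python3 - <<'E'
from h import *
c=capture("wrist");d=capture("scene")
cv2.imwrite("pics/w6.png",np.hstack([c["image"][:,66:450],cv2.resize(d["image"][130:270,130:280],(411,384),interpolation=2)]))
E
```

```text
(no output)
```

View pics/w6.png

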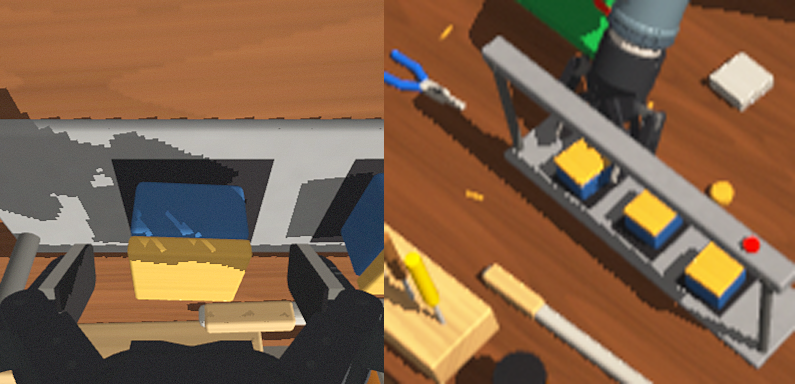

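```bash
python3 - <<'E'
from h import *
c=capture("wrist");K=c["camera_matrix"];T=c["extrinsics"];s=sensors.get_state();print(K[0,0],s["opening"])
from scipy.spatial.transform import Rotation as R
for u0,u1,v in((161,356,245),(158,360,245),(135,380,300)):
    d=K[0,0]*.0855/(u1-u0)
    P=[T[:3,:3]@(np.linalg.inv(K)@[u,v,1]*d)+T[:3,3] for u in(u0,u1)]
    m=(P[0]+P[1])/2;print(d,(m*1000).round(1),"tool frame",(R.from_rotvec(s["ee_rot"]).inv().apply(m-s["tool_pos"])*1000).round(1))
E
```

```text
325.451730948713 0.08534938188350703
0.14269806664674342 [ 617.2 -126.2   38.5] tool frame [  7.   -1.3 -15. ]
0.137753084139183 [ 612.9 -125.7   41. ] tool frame [  9.2  -1.1 -19.6]
0.11357601222904067 [ 603.6 -125.8   68. ] tool frame [  1.2  -1.8 -47. ]
```

>>> move_arm(deltas=[{"dx": 3, "dy": 0, "dz": -4, "rx": 0, "ry": 0, "rz": 0, "hand": 100}, {"dx": 6, "dy": 0, "dz": -9, "rx": 0, "ry": 0, "rz": 0, "hand": 100}, {"dx": 6, "dy": 0, "dz": -9, "rx": 0, "ry": 0, "rz": 0, "hand": 100}])

```text
clock: 13.05
tool_pos: [0.6377, -0.1258, 0.0208]
ee_rot: [0.088, 2.531, -0.026]
ft_force: [0.2, -0.9, -0.4]
opening: 0.0852
```

>>> move_arm(deltas=[{"dx": 0, "dy": 0, "dz": 0, "rx": 0, "ry": 0, "rz": 0, "hand": 40}, {"dx": 0, "dy": 0, "dz": 0, "rx": 0, "ry": 0, "rz": 0, "hand": 40}, {"dx": 0, "dy": 0, "dz": 0, "rx": 0, "ry": 0, "rz": 0, "hand": 30}, {"dx": 0, "dy": 0, "dz": 0, "rx": 0, "ry": 0, "rz": 0, "hand": 30}, {"dx": 0, "dy": 0, "dz": 0, "rx": 0, "ry": 0, "rz": 0, "hand": 30}, {"dx": 0, "dy": 0, "dz": 0, "rx": 0, "ry": 0, "rz": 0, "hand": 30}])

```text
clock: 13.65
tool_pos: [0.638, -0.126, 0.0213]
ee_rot: [0.088, 2.53, -0.026]
ft_force: [-1.2, -0.3, 4.4]
opening: 0.0494
```

>>> move_arm(deltas=[{"dx": 0, "dy": 0, "dz": 3, "rx": 0, "ry": 0, "rz": 0, "hand": 30}, {"dx": 0, "dy": 0, "dz": 8, "rx": 0, "ry": 0, "rz": 0, "hand": 30}, {"dx": 0, "dy": 0, "dz": 14, "rx": 0, "ry": 0, "rz": 0, "hand": 30}, {"dx": 0, "dy": 0, "dz": 18, "rx": 0, "ry": 0, "rz": 0, "hand": 30}, {"dx": 0, "dy": 0, "dz": 18, "rx": 0, "ry": 0, "rz": 0, "hand": 30}, {"dx": 0, "dy": 0, "dz": 18, "rx": 0, "ry": 0, "rz": 0, "hand": 30}, {"dx": 0, "dy": 0, "dz": 18, "rx": 0, "ry": 0, "rz": 0, "hand": 30}])

```text
clock: 14.35
tool_pos: [0.6378, -0.1259, 0.039]
ee_rot: [0.088, 2.531, -0.026]
ft_force: [-0.7, -0.2, -0.5]
opening: 0.049
```

```bash
python3 - <<'E'
from h import *
for i in range(5):
    c=capture("wrist");s=sensors.get_state();print(s["ft_force"].round(2),s["ft_torque"].round(3),s["tool_pos"].round(4),s["opening"].round(4))
r=masks_of("wrist","box_a")[0];print(r["conf"],r["xy"])
E
```

```text
Traceback (most recent call last):
AttributeError: 'float' object has no attribute 'round'
```

```bash
python3 - <<'E'
from h import *
F=[]
for i in range(6):
    c=capture("wrist");s=sensors.get_state();F.append(np.r_[s["ft_force"],s["ft_torque"]])
print(np.mean(F,0).round(2),np.std(F,0).round(2))
d=capture("scene")
cv2.imwrite("pics/w7.png",np.hstack([c["image"][:,66:450],cv2.resize(d["image"][130:270,130:280],(411,384),interpolation=2)]))
for r in masks_of("wrist","box_a"):print(r["conf"],r["xy"])
E
```

```text
[ 0.29  0.05 -1.07  0.04  0.36 -0.01] [0.39 0.79 0.54 0.02 0.02 0.04]
0.8 [256.1, 249.7]
0.79 [466.0, 212.9]
```

View pics/w7.png

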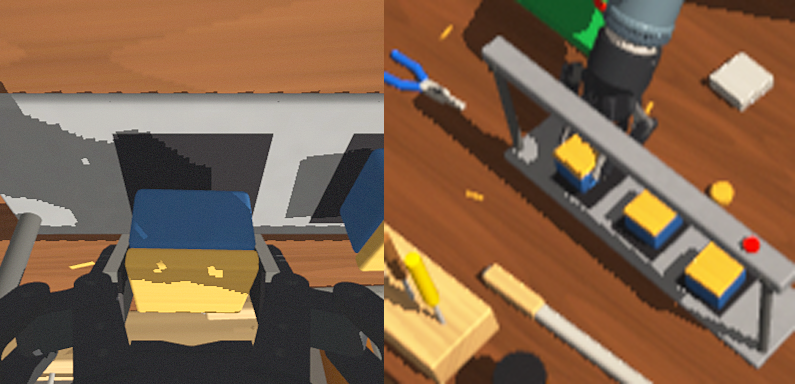

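>>> move_arm(deltas=[{"dx": 0, "dy": 0, "dz": -6, "rx": 0, "ry": 0, "rz": 0, "hand": 30}, {"dx": 0, "dy": 0, "dz": -12, "rx": 0, "ry": 0, "rz": 0, "hand": 30}, {"dx": 0, "dy": 0, "dz": -16, "rx": 0, "ry": 0, "rz": 0, "hand": 30}, {"dx": 0, "dy": 0, "dz": -17.5, "rx": 0, "ry": 0, "rz": 0, "hand": 30}, {"dx": 0, "dy": 0, "dz": -18, "rx": 0, "ry": 0, "rz": 0, "hand": 30}, {"dx": 0, "dy": 0, "dz": -18, "rx": 0, "ry": 0, "rz": 0, "hand": 30}, {"dx": 0, "dy": 0, "dz": -18, "rx": 0, "ry": 0, "rz": 0, "hand": 100}, {"dx": 0, "dy": 0, "dz": -18, "rx": 0, "ry": 0, "rz": 0, "hand": 100}])

```text
clock: 15.6
tool_pos: [0.6382, -0.1262, 0.0215]
ee_rot: [0.088, 2.53, -0.026]
ft_force: [0.4, 0.2, -0.8]
opening: 0.0765
```

>>> move_arm(deltas=[{"dx": 0, "dy": 0, "dz": 0, "rx": 0, "ry": 0, "rz": 0, "hand": 100}, {"dx": 0, "dy": 0, "dz": 0, "rx": 0, "ry": 0, "rz": 0, "hand": 100}, {"dx": -11, "dy": 1, "dz": 16, "rx": 0, "ry": 0, "rz": 0, "hand": 100}, {"dx": -30, "dy": 2, "dz": 43, "rx": 0, "ry": 0, "rz": 0, "hand": 100}, {"dx": -57, "dy": 4, "dz": 82, "rx": 0, "ry": 0, "rz": 0, "hand": 100}, {"dx": -57, "dy": 50, "dz": 86, "rx": 0, "ry": 0, "rz": 0, "hand": 100}, {"dx": -57, "dy": 96, "dz": 86, "rx": 0, "ry": 0, "rz": 0, "hand": 100}, {"dx": -57, "dy": 111, "dz": 86, "rx": 0, "ry": 0, "rz": 0, "hand": 100}])

```text
clock: 16.4
tool_pos: [0.5805, -0.0124, 0.1081]
ee_rot: [0.086, 2.529, -0.025]
ft_force: [-0.8, 0.4, -1.2]
opening: 0.0853
```

```bash
python3 - <<'E'
from h import *
c=capture("wrist");s=sensors.get_state();print(s["tool_pos"],s["ft_force"])
from scipy.spatial.transform import Rotation as R
t=s["tool_pos"]+R.from_rotvec(s["ee_rot"]).apply([0,0,0]);print("tcp px",proj(c,t))
for r in masks_of("wrist","box_a")[:4]:
    m=r["pixels"];v,u=np.nonzero(m);print(round(r["conf"],2),r["xy"],u.min(),u.max(),v.min(),v.max())
cv2.imwrite("pics/w8.png",c["image"])
E
```

```text
[ 0.5802873  -0.01143021  0.10764431] [-0.43796364  1.90940585 -0.12658953]
tcp px [263.19563564 243.46122904]
0.84 [114.3, 189.7] 64 158 154 231
0.69 [255.4, 184.5] 217 291 147 225
0.69 [394.2, 192.2] 349 440 154 231
```

```bash
python3 - <<'E'
from h import *
c=capture("wrist");
f=lambda u,v,z:(pt(c,u,v,z)*1000).round(1)[:2]
for r in masks_of("wrist","box_a")[:4]:
    v,u=np.nonzero(r["pixels"]);rows=lambda k:u[v==k]
    a=v.min()+4;b=v.max()-4
    print(f(rows(a).mean(),v.min(),.011),f(rows(b).mean(),v.max(),.049), f(rows(b).min(),b,.049),f(rows(b).max(),b,.049))
E
```

```text
[606.5 -18.4] [653.1 -20.8] [646.  -44.4] [649.2   3.6]
[ 606.6 -125.2] [ 654.6 -129.9] [ 647.2 -152.6] [ 650.5 -102.6]
[620.6  85.6] [668.8  83.7] [661.2  56.8] [664.5 107.6]
```

>>> move_arm(deltas=[{"dx": 0, "dy": -5, "dz": -5, "rx": 0, "ry": 0, "rz": 0, "hand": 100}, {"dx": 20, "dy": -6, "dz": -31, "rx": 0, "ry": 0, "rz": 0, "hand": 100}, {"dx": 38, "dy": -7, "dz": -58, "rx": 0, "ry": 0, "rz": 0, "hand": 100}, {"dx": 50, "dy": -8, "dz": -76, "rx": 0, "ry": 0, "rz": 0, "hand": 100}, {"dx": 58, "dy": -8, "dz": -87, "rx": 0, "ry": 0, "rz": 0, "hand": 100}, {"dx": 58, "dy": -8, "dz": -87, "rx": 0, "ry": 0, "rz": 0, "hand": 100}, {"dx": 58, "dy": -8, "dz": -87, "rx": 0, "ry": 0, "rz": 0, "hand": 30}, {"dx": 58, "dy": -8, "dz": -87, "rx": 0, "ry": 0, "rz": 0, "hand": 30}])

```text
clock: 17.4
tool_pos: [0.6395, -0.0236, 0.0215]
ee_rot: [0.087, 2.529, -0.027]
ft_force: [-0.3, 6.5, 4.9]
opening: 0.059
```

>>> move_arm(deltas=[{"dx": 0, "dy": 0, "dz": 0, "rx": 0, "ry": 0, "rz": 0, "hand": 30}, {"dx": 0, "dy": 0, "dz": 0, "rx": 0, "ry": 0, "rz": 0, "hand": 30}, {"dx": 0, "dy": 0, "dz": 0, "rx": 0, "ry": 0, "rz": 0, "hand": 30}, {"dx": 0, "dy": 0, "dz": 0, "rx": 0, "ry": 0, "rz": 0, "hand": 30}])

```text
clock: 17.8
tool_pos: [0.6395, -0.0235, 0.0223]
ee_rot: [0.087, 2.528, -0.027]
ft_force: [-6.6, 0.4, 7.1]
opening: 0.0492
```

>>> move_arm(deltas=[{"dx": 0, "dy": 0, "dz": 3, "rx": 0, "ry": 0, "rz": 0, "hand": 30}, {"dx": 0, "dy": 0, "dz": 8, "rx": 0, "ry": 0, "rz": 0, "hand": 30}, {"dx": 0, "dy": 0, "dz": 14, "rx": 0, "ry": 0, "rz": 0, "hand": 30}, {"dx": 0, "dy": 0, "dz": 18, "rx": 0, "ry": 0, "rz": 0, "hand": 30}, {"dx": 0, "dy": 0, "dz": 18, "rx": 0, "ry": 0, "rz": 0, "hand": 30}, {"dx": 0, "dy": 0, "dz": 18, "rx": 0, "ry": 0, "rz": 0, "hand": 30}])

```text
clock: 18.4
tool_pos: [0.6392, -0.0235, 0.0402]
ee_rot: [0.087, 2.528, -0.027]
ft_force: [0.3, 0.9, -4.0]
opening: 0.0489
```

```bash
python3 - <<'E'
from h import *
F=[]
for i in range(6):
    c=capture("wrist");s=sensors.get_state();F.append(np.r_[s["ft_force"],s["ft_torque"]])
print(np.mean(F,0).round(2),s["tool_pos"],s["opening"])
for r in masks_of("wrist","box_a"):print(r["conf"],r["xy"])
E
```

```text
[-0.12  0.34 -4.22  0.05  0.66  0.01] [ 0.63928403 -0.02349099  0.04002202] 0.04934260684138912
0.67 [463.7, 223.0]
0.62 [256.7, 247.3]
0.56 [55.4, 223.0]
```

>>> move_arm(deltas=[{"dx": -20, "dy": 1, "dz": 10, "rx": 0, "ry": 0, "rz": 0, "hand": 30}, {"dx": -50, "dy": 3, "dz": 25, "rx": 0, "ry": 0, "rz": 0, "hand": 30}, {"dx": -85, "dy": 5, "dz": 50, "rx": 0, "ry": 0, "rz": 0, "hand": 30}, {"dx": -115, "dy": 20, "dz": 80, "rx": 0, "ry": 0, "rz": 0, "hand": 30}, {"dx": -135, "dy": 50, "dz": 95, "rx": 0, "ry": 0, "rz": 0, "hand": 30}, {"dx": -150, "dy": 85, "dz": 100, "rx": 0, "ry": 0, "rz": 0, "hand": 30}, {"dx": -165, "dy": 120, "dz": 100, "rx": 0, "ry": 0, "rz": 0, "hand": 30}, {"dx": -175, "dy": 150, "dz": 100, "rx": 0, "ry": 0, "rz": 0, "hand": 30}])

```text
clock: 19.55
tool_pos: [0.4645, 0.1247, 0.1407]
ee_rot: [0.088, 2.527, -0.027]
ft_force: [-0.1, 0.1, -4.8]
opening: 0.0486
```

>>> move_arm(deltas=[{"dx": -10, "dy": 30, "dz": 0, "rx": 0, "ry": 0, "rz": 0, "hand": 30}, {"dx": -18, "dy": 65, "dz": 0, "rx": 0, "ry": 0, "rz": 0, "hand": 30}, {"dx": -26, "dy": 100, "dz": 0, "rx": 0, "ry": 0, "rz": 0, "hand": 30}, {"dx": -34, "dy": 135, "dz": 0, "rx": 0, "ry": 0, "rz": 0, "hand": 30}, {"dx": -40, "dy": 160, "dz": -15, "rx": 0, "ry": 0, "rz": 0, "hand": 30}, {"dx": -42, "dy": 174, "dz": -35, "rx": 0, "ry": 0, "rz": 0, "hand": 30}, {"dx": -42, "dy": 174, "dz": -55, "rx": 0, "ry": 0, "rz": 0, "hand": 30}, {"dx": -42, "dy": 174, "dz": -60, "rx": 0, "ry": 0, "rz": 0, "hand": 30}])

```text
clock: 20.35
tool_pos: [0.4207, 0.2985, 0.0782]
ee_rot: [0.086, 2.531, -0.029]
ft_force: [-0.8, 0.1, -4.7]
opening: 0.0488
```

```bash
python3 - <<'E'
from h import *
c=capture("wrist");d=capture("scene");s=sensors.get_state();print(s["tool_pos"],s["ee_rot"],s["ft_force"],s["joint_positions"].round(2))
cv2.imwrite("pics/w9.png",np.hstack([c["image"][:,66:450],cv2.resize(d["image"][150:290,270:420],(411,384),interpolation=2)]))
E
```

```text
[0.42171338 0.2981816  0.07964575] [ 0.08777611  2.52893106 -0.02827681] [-0.39937566 -0.16813522 -4.7612428 ] [ 0.61  0.1   2.19 -0.85  0.5  -0.2 ]
```

View pics/w9.png

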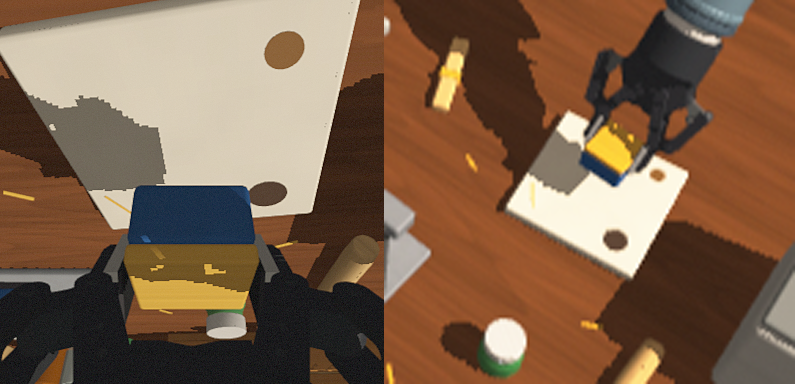

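>>> move_arm(deltas=[{"dx": 0, "dy": 0, "dz": -15, "rx": 0, "ry": 0, "rz": 0, "hand": 30}, {"dx": 0, "dy": 0, "dz": -30, "rx": 0, "ry": 0, "rz": 0, "hand": 30}, {"dx": 0, "dy": 0, "dz": -40, "rx": 0, "ry": 0, "rz": 0, "hand": 30}, {"dx": 0, "dy": 0, "dz": -46, "rx": 0, "ry": 0, "rz": 0, "hand": 30}, {"dx": 0, "dy": 0, "dz": -49, "rx": 0, "ry": 0, "rz": 0, "hand": 30}, {"dx": 0, "dy": 0, "dz": -50, "rx": 0, "ry": 0, "rz": 0, "hand": 30}, {"dx": 0, "dy": 0, "dz": -50, "rx": 0, "ry": 0, "rz": 0, "hand": 30}])

```text
clock: 21.15
tool_pos: [0.4224, 0.2984, 0.0305]
ee_rot: [0.089, 2.528, -0.027]
ft_force: [0.3, 0.2, -3.5]
opening: 0.0492
```

>>> move_arm(deltas=[{"dx": 0, "dy": 0, "dz": -1, "rx": 0, "ry": 0, "rz": 0, "hand": 30}, {"dx": 0, "dy": 0, "dz": -1.5, "rx": 0, "ry": 0, "rz": 0, "hand": 30}, {"dx": 0, "dy": 0, "dz": -1.5, "rx": 0, "ry": 0, "rz": 0, "hand": 30}])

```text
clock: 21.45
tool_pos: [0.4225, 0.2985, 0.0293]
ee_rot: [0.089, 2.527, -0.027]
ft_force: [-0.1, 0.0, -3.6]
opening: 0.0486
```

>>> move_arm(deltas=[{"dx": 0, "dy": 0, "dz": -1, "rx": 0, "ry": 0, "rz": 0, "hand": 30}, {"dx": 0, "dy": 0, "dz": -2, "rx": 0, "ry": 0, "rz": 0, "hand": 30}, {"dx": 0, "dy": 0, "dz": -2, "rx": 0, "ry": 0, "rz": 0, "hand": 30}])

```text
clock: 21.75
tool_pos: [0.4226, 0.2986, 0.0273]
ee_rot: [0.089, 2.527, -0.027]
ft_force: [-1.2, -1.2, -2.3]
opening: 0.0489
```

>>> move_arm(deltas=[{"dx": 0, "dy": 0, "dz": -1, "rx": 0, "ry": 0, "rz": 0, "hand": 30}, {"dx": 0, "dy": 0, "dz": -1, "rx": 0, "ry": 0, "rz": 0, "hand": 30}])

```text
clock: 21.95
tool_pos: [0.4227, 0.2986, 0.0274]
ee_rot: [0.088, 2.525, -0.027]
ft_force: [-10.9, -3.3, 13.5]
opening: 0.0492
```

>>> move_arm(deltas=[{"dx": 0, "dy": 0, "dz": 0.3, "rx": 0, "ry": 0, "rz": 0, "hand": 30}, {"dx": 0, "dy": 0, "dz": 0.3, "rx": 0, "ry": 0, "rz": 0, "hand": 30}, {"dx": 0, "dy": 0, "dz": 0.3, "rx": 0, "ry": 0, "rz": 0, "hand": 100}, {"dx": 0, "dy": 0, "dz": 0.3, "rx": 0, "ry": 0, "rz": 0, "hand": 100}, {"dx": 0, "dy": 0, "dz": 0.3, "rx": 0, "ry": 0, "rz": 0, "hand": 100}, {"dx": 0, "dy": 0, "dz": 0.3, "rx": 0, "ry": 0, "rz": 0, "hand": 100}, {"dx": 0, "dy": 0, "dz": 0.3, "rx": 0, "ry": 0, "rz": 0, "hand": 100}])

```text
clock: 22.65
tool_pos: [0.4228, 0.2986, 0.0277]
ee_rot: [0.088, 2.525, -0.027]
ft_force: [-0.2, 0.1, -1.0]
opening: 0.0852
```

>>> move_arm(deltas=[{"dx": -6, "dy": 0, "dz": 8, "rx": 0, "ry": 0, "rz": 0, "hand": 100}, {"dx": -17, "dy": 1, "dz": 25, "rx": 0, "ry": 0, "rz": 0, "hand": 100}, {"dx": -34, "dy": 2, "dz": 50, "rx": 0, "ry": 0, "rz": 0, "hand": 100}, {"dx": -45, "dy": 3, "dz": 90, "rx": 0, "ry": 0, "rz": 0, "hand": 100}, {"dx": -45, "dy": 3, "dz": 135, "rx": 0, "ry": 0, "rz": 0, "hand": 100}, {"dx": -45, "dy": 3, "dz": 170, "rx": 0, "ry": 0, "rz": 0, "hand": 100}, {"dx": -45, "dy": 3, "dz": 180, "rx": 0, "ry": 0, "rz": 0, "hand": 100}])

```text
clock: 23.35
tool_pos: [0.3795, 0.3034, 0.2131]
ee_rot: [0.089, 2.519, -0.02]
ft_force: [1.2, -0.9, -0.1]
opening: 0.0853
```

```bash
python3 - <<'E'
from h import *
c=capture("top");d=capture("scene");s=sensors.get_state();print(s["clock"],s["tool_pos"],s["ft_force"])
for n,z in dict(box_a=.048,pliers=.012,tray=.022,board=.015,block=.02,clamp=.016,jar=.055,blue_pliers=.01,mandrel=.022,hammer=.02).items():
    masks=masks_of("top",n)
    for r in masks[:3 if n=="box_a" else 1]:print(n,round(r["conf"],2),[np.round(x) for x in rect(c,r["pixels"],z)])
w=capture("wrist");print("wrist")
for r in masks_of("wrist","box_a")[:3]+masks_of("wrist","board")[:1]:print(round(r["conf"],2),[np.round(x) for x in rect(w,r["pixels"],.04)])
a=cv2.resize(c["image"][100:320,90:450],(580,354));b=cv2.resize(d["image"][120:290,130:420],(580,340),interpolation=2)
cv2.imwrite("pics/w10.png",cv2.resize(np.vstack([a,b]),(500,598)))
E
```

```text
23.45 [0.37868902 0.30237881 0.20992481] [-0.66806294  0.9510219   0.68329937]
box_a 0.81 [array([414., 296.]), array([54., 53.]), np.float64(89.0)]
box_a 0.58 [array([637.,  88.]), array([48., 37.]), np.float64(89.0)]
box_a 0.49 [array([ 621., -124.]), array([50., 42.]), np.float64(89.0)]
pliers 0.54 [array([ 395., -324.]), array([136.,  45.]), np.float64(89.0)]
tray 0.58 [array([ 392., -328.]), array([207., 172.]), np.float64(85.0)]
board 0.63 [array([416., 300.]), array([165., 165.]), np.float64(5.0)]
block 0.91 [array([396., -69.]), array([60., 59.]), np.float64(89.0)]
jar 0.63 [array([650., 314.]), array([52., 46.]), np.float64(44.0)]
blue_pliers 0.73 [array([ 657., -393.]), array([137.,  46.]), np.float64(89.0)]
mandrel 0.62 [array([791.,  -4.]), array([ 25., 249.]), np.float64(2.0)]
hammer 0.96 [array([659., 455.]), array([ 92., 221.]), np.float64(76.0)]
wrist
0.93 [array([412., 297.]), array([53., 71.]), np.float64(86.0)]
0.91 [array([627., -87.]), array([ 19., 115.]), np.float64(54.0)]
0.77 [array([632.,  92.]), array([ 61., 123.]), np.float64(57.0)]
```

View pics/w10.png

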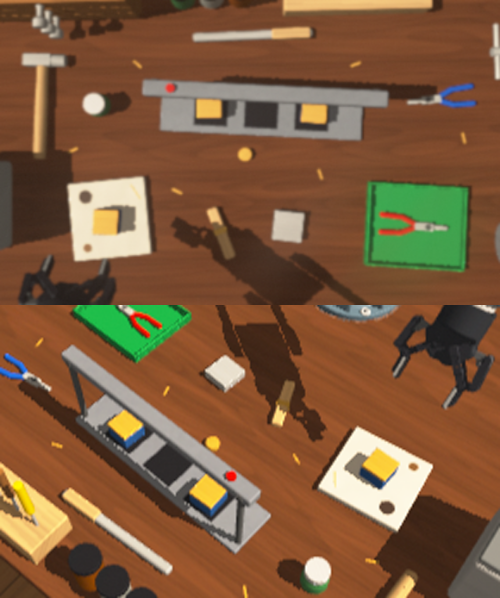

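```bash
python3 -c "
from cell import hand_in
print(hand_in())"
```

```text
the job is handed in; nothing more can be done
None
```

The job is done and handed in at about 23.5 s on the robot's clock. The red pliers went into the green tray first. I then lifted the right-hand box, which pulled about 1.1 N (light), and put it back. The middle box pulled about 4.2 N, so I took it as the heavy one and set it upright on the soldering board.

**Last checks:**
- **Heavy box:** the last top and scene views show it upright at about (414, 296) mm. The board's centre is about (416, 300) mm.
- **Pliers:** they lie inside the tray.
- **Light boxes:** both stand on their pads on the light's base plate. I never lifted the left one; I took it as light because the other two were already decided.
- **Bar and bystanders:** the bar is where it was, and so are the block, jar, blue pliers and mandrel. The clamp and disc were only checked by eye, because the network reported no clamp and I did not query the disc.
- **Gripper:** it is open and clear of everything.

**What failed or disagreed:**
- **First pliers grasp:** the gripper closed on nothing, because the fingertips sat well short of the stated 19 mm ahead of the TCP. The second try, lower, held; it read an opening of 12.8 mm on the 16 mm block.
- **Touchdown:** lowering the heavy box gave a brief push of about 14 N upward and 11 N sideways, which I eased off before releasing.
- **Hammer:** its top-view reading moved about 20 mm and 13° from the first one. The last reading agrees with the first scene-camera reading, so I put this down to a partial mask; the arm never went near it.

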